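# Sort the things left on the cooktop into caddy, tray and bowl

## Task

Tidy up after cooking: stand the two spice jars upright in the wooden caddy, the red-capped jar in the bay with the red floor and the yellow-capped jar in the bay with the yellow floor, stand the salt shaker upright in the grey serving tray, and put the lemon in the blue bowl. Set the jars and the shaker down without dropping them, and leave the striped mug and the honey jar where they stand.

Things in the scene. Friction and masses are not known exactly. Their poses are not given: they have to be found in the camera images.
- jar_red: Glass spice jar with a red screw cap, upright and loose: round, 45 mm in diameter, 108 mm tall, about 0.11 kg; cap from 87 mm up, of the same width. Stands on the cooktop or on the worktop beside it. Origin: centre of its underside, z up.
- jar_yellow: Glass spice jar with a mustard-yellow screw cap, upright and loose: round, 45 mm in diameter, 100 mm tall, about 0.11 kg; cap from 80 mm up, of the same width. Stands on the cooktop or on the worktop beside it. Origin: centre of its underside, z up.
- salt_shaker: Clear salt shaker with a grey top, upright and loose: round, 44 mm in diameter up to 74 mm, its top narrowing to 34 mm, 90 mm tall in all, about 0.10 kg. Stands on the cooktop or on the worktop beside it. Origin: centre of its underside, z up.
- lemon: Yellow lemon lying on the worktop beside the range (left or right), loose, 0.085 kg: 71 mm long (its x), 53 mm wide (its y), 51 mm tall. Origin: centre of its underside as it lies at the start (it turns with the lemon), z up at the start.
- spice_caddy: Low open wooden caddy with two bays, fixed, turned any way round. Outside 78 mm (x) by 150 mm (y), 35 mm tall; walls and divider 6 mm; each bay 66 mm square inside, its coloured floor 8.5 mm above the cooktop. Red-floored bay centred at y = +37.5 mm, yellow-floored bay at y = -37.5 mm, both at x = 0. Origin: centre of its underside, z up.
- serving_tray: Small open grey plastic serving tray, empty, fixed: 150 mm (x) by 100 mm (y) outside, 24 mm tall, walls and floor 4 mm. Origin: centre of its underside on the cooktop, z up. It may be turned any way round.
- fruit_bowl: Open blue ceramic bowl, fixed: rim 150 mm in outer diameter, 50 mm tall, wall 4 mm, flat inside floor about 5 mm up, narrowing towards the foot. Empty. Origin: centre of its underside on the cooktop, z up.
- striped_mug: White mug with dark stripes, loose bystander, 90 mm tall, 86 mm across the body, 120 mm with the handle. Origin: centre of its underside (handle included), z up. Leave it alone.
- honey_jar: Squat honey jar with a yellow lid, loose bystander, 64 mm in diameter, 87 mm tall (wider and shorter than the spice jars). Origin: centre of its underside. Leave it alone.
There are look-alikes about, which are no part of the job. What is shaped like the salt_shaker but purple is not meant.

How it is judged:
At the end, for the whole second after the job is handed in: Each jar upright (7 deg) on the floor of its colour's bay, within 15 mm of the bay centre in x and y; salt shaker upright on the tray floor inside its walls; lemon in the bowl (origin within 50 mm of its axis, under 80 mm up); all at rest (x of jar_red in the frame of spice_caddy between -0.015 and 0.015 m and y of jar_red in the frame of spice_caddy between 0.0225 and 0.0525 m and z of each of jar_red, jar_yellow in the frame of spice_caddy below 0.016 m and angle between each of jar_red, jar_yellow, salt_shaker's own z axis and vertical below 0.12 rad and x of jar_yellow in the frame of spice_caddy between -0.015 and 0.015 m and y of jar_yellow in the frame of spice_caddy between -0.0525 and -0.0225 m and x of salt_shaker in the frame of serving_tray between -0.055 and 0.055 m and y of salt_shaker in the frame of serving_tray between -0.03 and 0.03 m and z of salt_shaker in the frame of serving_tray below 0.012 m and horizontal distance between lemon and fruit_bowl below 0.05 m and height (world z) of lemon below 0.08 m and linear speed of each of jar_red, jar_yellow, salt_shaker, lemon below 0.03 m/s); the robot touches nothing.
It fails at once if the red-capped jar is let go in the air, more than 40 mm above the cooktop (height (world z) of jar_red above 0.04 m and contact force between the fingers and jar_red below 0.05 N).
It fails at once if the yellow-capped jar is let go in the air, more than 40 mm above the cooktop (height (world z) of jar_yellow above 0.04 m and contact force between the fingers and jar_yellow below 0.05 N).
It fails at once if the salt shaker is let go in the air, more than 40 mm above the cooktop (height (world z) of salt_shaker above 0.04 m and contact force between the fingers and salt_shaker below 0.05 N).
It fails at once if the striped mug is moved more than 20 mm or tipped (distance of striped_mug from where it was at the start of the episode above 0.02 m or angle between striped_mug's own z axis and vertical above 0.2 rad).
It fails at once if the honey jar is moved more than 20 mm or tipped (distance of honey_jar from where it was at the start of the episode above 0.02 m or angle between honey_jar's own z axis and vertical above 0.2 rad).
It also fails if it takes over 109 s, if anything falls off the work surface, if the arm or the gripper's body presses on something with over 40 N, if the wrist force passes 120 N, or if a joint passes its speed limit or range.

## Robot

A 6-joint arm with a two-finger parallel gripper is mounted at the origin on a cart in front of the work surface, level with it; the furniture and walls round the work are solid. World frame = base frame: x ahead of the robot, y to its left, z up, the work surface at z = 0. Lengths are in m, angles in rad, forces in N, time in s.
With the tool pointing down it reaches from about 0.35 to 0.725 m from the base axis. Payload 6 kg.
Tool frame: the origin (TCP) lies midway between the tips of the shut fingers; the grasp point (between the pads) lies 19 mm behind it (tcp_to_grasp is the distance from the TCP to the grasp point, in m); z points along the fingers, y is the line along which they close (so a half turn about z gives the same grasp; the last joint's range is limited). The gripper opens to 85 mm and grips with 20 to 120 N. Pads are 22 mm wide; open, the fingers measure 114 mm over their backs; the gripper's body (76 mm by 85 mm) begins 54 mm behind the grasp point. The pads swing forward as they close: fully open they stand 13 mm farther back than shut.
Start: joints at [1.682, 0.04, 0.085, 0, -1.615, -0.334], TCP at [0.133, 0.585, 0.231] pointing down, gripper open.
Joint ranges: [-2.56, 2.56], [-1.29, 2.01], [-1.08, 1.49], [-3.29, 1.98], [-2.81, -0.18], [-2.99, 2.99]. Speed limits (rad/s): [2.57, 2.57, 3.01, 3.14, 3.14, 3.14].

## Interface

Orientations are given as a rotation vector (axis times angle).
In Python, from cell import read_state, get_image, camera_info, job_done, tcp_to_grasp gives the robot as it stands. The module is installed in compiled form; this text tells all that it offers.
- The arm moves only by the tool apply_moves, never from a script. Its argument "steps" is a list of rows, each an object with "jaw": the finger opening in m, from 0 to 0.0854; "dp": the shift along the tool's x, y, z in m, a list of three; "twist": the turn, a rotation vector about the tool's x, y, z in rad, a list of three. A call has 1 to 10 rows; each row is the pose to reach, as a shift and turn from the pose commanded when the call began, along the tool's axes at that moment; what a row does not reach only later rows make up. A row lasts 1/12 s, in which the tool goes at most 41.7 mm and 7.16 degrees, less where a joint would pass 70% of its speed; a pose out of reach is approached as far as the arm can. A call with a gripper value outside its range is refused whole. The fingers move at their own pace and stop on an object; the grip force is fixed at half the most. Time passes only in rows, so rows that repeat a pose let the fingers close. It gives the time, the measured TCP pose, the force, the opening and the grip force at its end, in the units of the state.
- read_state(): the state, without advancing time (a new reading comes with each control period).
- get_image(name): name is "scene" or "side" or "wrist"; returns the picture (400x640x3 uint8, red, green, blue); there is no depth.
- camera_info(name): a dict with "fov_y" (degrees; the focal length in pixels is half the picture's height over the tangent of half this angle, whatever the lens; pixels are square), "cx", "cy" (the principal point, pixels), "rvec" (rotation vector, rad) and "tvec" (3), from world to camera coordinates, as OpenCV has them; the wrist camera has in their place "mount" (4x4, takes a point from camera to tool coordinates, whose origin is the TCP and whose axes are the flange's). Camera axes: x right, y down, z forward; pixel columns grow to the right and rows downward; lengths in m; the calibration is good to about 2 mm. A picture is of the moment at which its call begins: read the wrist's pose just before it. camera_info takes no time and is no camera call.
- job_done(): hands the job in; it is judged then, once.
The state is a dict: "time": time; "qpos": joint angles; "dq": joint speeds; "tau": joint torques, N m; "position": TCP position; "eef_rot": TCP orientation; "contact_force": force on the tool from outside, world axes, zero at the start; "wrist_torque": the same for the moment, N m; "finger_gap": finger opening in m; "grasp_force": force on a finger pad.
Only numpy, scipy, OpenCV 4.12 (cv2) and the standard library are available. Lean on these libraries where they do the work, as an engineer would, in place of code of your own. Each camera call takes 0.05 s, during which the arm holds its last target. There are 200 camera calls.

## Working session

There is one attempt and no reset: what is moved stays moved. The work goes in short steps, Python scripts to look and compute and a tool call to move; the robot and the scene stay as the last step left them, time stands still between calls to the robot, and variables do not carry over. Pictures are saved under pics/ and viewed, at most 14 in all, crops included, and the job is handed in when it is done.

Besides the shell and the picture viewer there is one more tool, called after "Call:" by a JSON object that holds its "api" and its "payload". apply_moves: Moves the arm, as the interface text tells. Its arguments: {"type":"object","properties":{"steps":{"type":"array"}},"required":["steps"]}

```bash
mkdir -p pics; cat > h.py <<'E'
import numpy as np, cv2
from scipy.spatial.transform import Rotation as R
from cell import read_state, get_image, camera_info, job_done, tcp_to_grasp
def cam(name, st=None):
    c=camera_info(name); f=200/np.tan(np.radians(c['fov_y'])/2)
    if 'mount' in c:
        st=st or read_state(); T=np.eye(4); T[:3,:3]=R.from_rotvec(st['eef_rot']).as_matrix(); T[:3,3]=st['position']
        M=T@np.array(c['mount']); return f,c['cx'],c['cy'],M[:3,:3],M[:3,3]
    A=R.from_rotvec(np.ravel(c['rvec'])).as_matrix().T
    return f,c['cx'],c['cy'],A,-A@np.ravel(c['tvec'])
def ray(C,u,v,z):
    f,cx,cy,A,o=C; d=A@np.array([(u-cx)/f,(v-cy)/f,1]); return o+d*(z-o[2])/d[2]
def proj(C,p):
    f,cx,cy,A,o=C; q=A.T@(np.array(p)-o); return f*q[0]/q[2]+cx, f*q[1]/q[2]+cy
def shot(name,fn):
    im=get_image(name); cv2.imwrite('pics/'+fn,im[:,:,::-1]); return im
E
python3 - <<'E'
from h import *
for n in ('scene','side','wrist'):
    shot(n,n+'0.png'); c=cam(n); print(n,camera_info(n)['fov_y'],c[1],c[2],c[4].round(3),c[3][:,2].round(2))
s=read_state();print(s['position'],s['eef_rot'],s['time'],tcp_to_grasp)
print(camera_info('wrist'))
E
```

```text
scene 52.81728724668075 317.8754772475979 202.06967628559886 [0.601 0.937 1.142] [ 0.02 -0.66 -0.75]
side 42.20720015965939 325.7724289892532 212.62186859361674 [ 0.056 -1.388  1.255] [ 0.29  0.72 -0.63]
wrist 70.24403992697613 320.6848165934249 203.52598799230364 [0.201 0.57  0.373] [-0.27  0.06 -0.96]
[0.13244328 0.58495146 0.23052009] [ 3.12080233e+00 -3.49070408e-01 -1.06127299e-04] 0.15 0.0187
{'fov_y': 70.24403992697613, 'cx': 320.6848165934249, 'cy': 203.52598799230364, 'mount': array([[ 3.59496902e-04, -9.61234981e-01, -2.75730270e-01,
         7.05082914e-02],
       [ 9.99999511e-01,  5.99666955e-04, -7.86725838e-04,
        -1.55132461e-04],
       [ 9.21574728e-04, -2.75729853e-01,  9.61234726e-01,
        -1.42442872e-01],
       [ 0.00000000e+00,  0.00000000e+00,  0.00000000e+00,
         1.00000000e+00]])}
```

View pics/scene0.png

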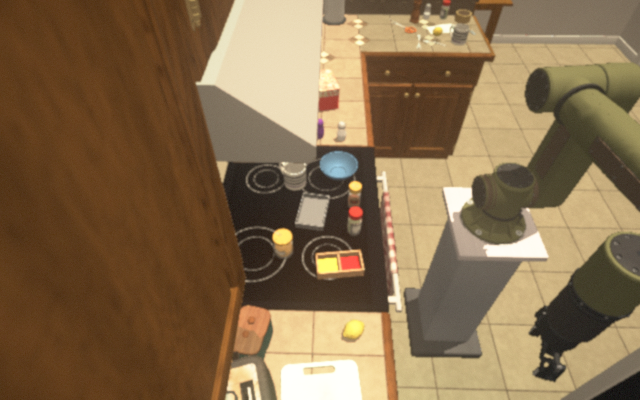

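View pics/side0.png

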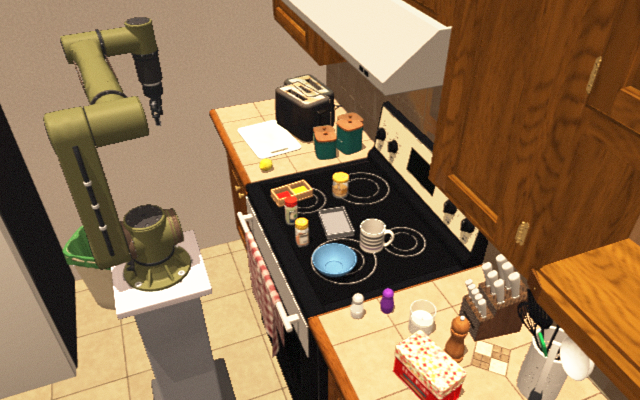

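Scene view: red cap (355,214), mustard cap (355,187; look-alike honey lid at (283,237), larger), shaker with grey top (341,130; purple look-alike at (321,128)), lemon (353,330), caddy (340,263), tray (312,211), bowl (339,166), mug (293,175). Side view: red cap (290,203), yellow cap (302,226), shaker (357,305), purple (388,300), lemon (265,164). One close crop follows as a check.

```bash
python3 - <<'E'
from h import *
a=cv2.imread('pics/scene0.png');b=cv2.imread('pics/side0.png')
A=cv2.resize(a[110:350,215:400],None,fx=2.5,fy=2.5,interpolation=3)[:600]
B=cv2.resize(b[145:330,245:415],None,fx=1.9,fy=1.9,interpolation=3)
o=np.zeros((600,800,3),np.uint8);o[:A.shape[0],:A.shape[1]]=A;o[:B.shape[0],470:470+B.shape[1]]=B[:,:330]
cv2.imwrite('pics/crop.png',o)
S,D=cam('scene'),cam('side')
def tri(p,q):
    r=[]
    P=[];
    for C,(u,v) in((S,p),(D,q)):
        d=C[3]@np.array([(u-C[1])/C[0],(v-C[2])/C[0],1]);d/=np.linalg.norm(d);P.append((C[4],np.eye(3)-np.outer(d,d)))
    return np.linalg.solve(P[0][1]+P[1][1],P[0][1]@P[0][0]+P[1][1]@P[1][0])
for n,p,q in (('red',(355,214),(291,202)),('yel',(355,187),(302,226)),('salt',(341,127),(357,299)),('purp',(321,120),(388,294)),('lemon',(353,330),(265,164)),('mug',(293,170),(372,227)),('honey',(283,235),(341,178)),('bowl',(339,165),(334,260))): print(n,tri(p,q).round(3))
# masks
def blobs(im,lo,hi,nm,z,C,mn=25):
    h=cv2.cvtColor(im,cv2.COLOR_BGR2HSV);m=cv2.inRange(h,lo,hi);n,l,s,c=cv2.connectedComponentsWithStats(m)
    for i in range(1,n):
        if s[i,4]>=mn:print(nm,s[i].tolist(),c[i].round(1).tolist(),ray(C,*c[i],z)[:2].round(3).tolist())
for im,C,n in((a,S,'sc'),(b,D,'sd')):
    blobs(im,(0,170,90),(6,255,255),n+' red',.1,C); blobs(im,(18,140,120),(32,255,255),n+' yel',.095,C); blobs(im,(95,110,80),(112,255,255),n+' blue',.045,C,100)
E
```

```text
red [0.504 0.065 0.09 ]
yel [ 0.499 -0.069  0.081]
salt [ 0.545 -0.436  0.064]
purp [ 0.632 -0.464  0.079]
lemon [0.515 0.445 0.022]
mug [ 0.729 -0.158  0.075]
honey [0.742 0.152 0.08 ]
bowl [ 0.554 -0.228  0.039]
sc red [348, 206, 15, 13, 138] [355.3, 212.0] [0.503, 0.064]
sc red [341, 256, 20, 13, 217] [350.1, 261.9] [0.526, 0.263]
sc yel [434, 28, 8, 7, 45] [437.3, 31.1] [0.009, -1.248]
sc yel [349, 181, 13, 12, 72] [354.8, 187.0] [0.501, -0.056]
sc yel [272, 228, 21, 18, 132] [282.2, 237.2] [0.741, 0.171]
sc yel [318, 257, 21, 13, 87] [330.3, 260.3] [0.586, 0.255]
sc yel [343, 321, 21, 18, 177] [352.5, 331.5] [0.524, 0.48]
sd red [277, 191, 20, 16, 174] [287.9, 198.7] [0.496, 0.075]
sd red [393, 358, 46, 42, 431] [411.7, 380.4] [0.545, -0.765]
sd red [442, 385, 20, 15, 134] [453.2, 394.1] [0.622, -0.837]
sd yel [259, 158, 14, 13, 129] [265.4, 164.3] [0.487, 0.334]
sd yel [333, 172, 16, 16, 147] [340.1, 177.5] [0.732, 0.137]
sd yel [292, 185, 16, 10, 90] [299.5, 189.5] [0.557, 0.121]
sd yel [295, 218, 13, 12, 109] [300.9, 223.7] [0.494, -0.072]
```

View pics/crop.png

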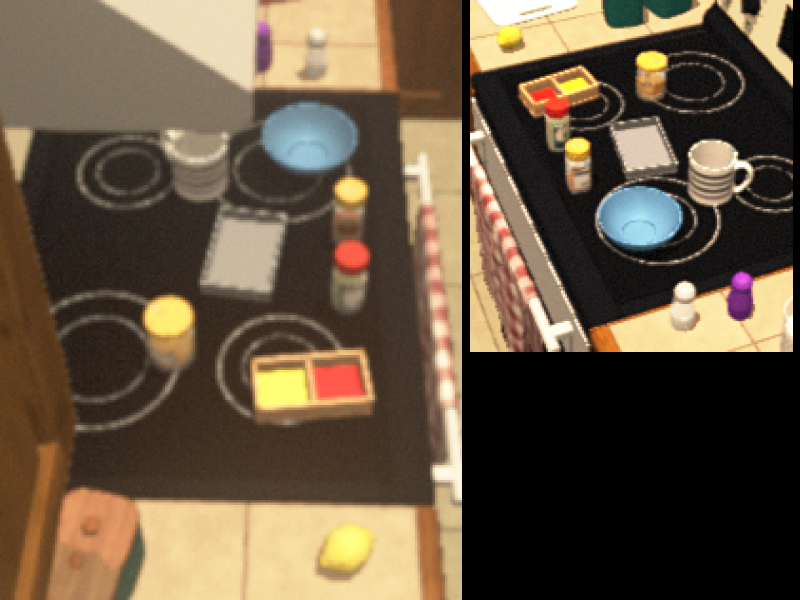

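Targets and look-alikes are confirmed: the crop shows the honey lid wider on a squat jar, the purple shaker beside the clear one, and the red bay nearer the robot. Next is a wrist look over the lemon and caddy.

```bash
cat >> h.py <<'E'
def go(x,y,z,yaw=0.,note=''):
    "dp/twist from the present pose to tool-down pose with tool-x heading yaw"
    s=read_state(); A=R.from_rotvec(s['eef_rot'])
    T=R.from_matrix(np.array([[np.cos(yaw),np.sin(yaw),0],[np.sin(yaw),-np.cos(yaw),0],[0,0,-1]]))
    d=A.inv().apply(np.array([x,y,z])-s['position']); w=(A.inv()*T).as_rotvec()
    print(note,'dp',d.round(4).tolist(),'twist',w.round(3).tolist(),'rows',np.ceil(max(np.linalg.norm(d)/.0417,np.linalg.norm(w)/.125)))
E
python3 -c "
from h import *
go(.52,.36,.24,0)"
```

```text
dp [0.4277, 0.1338, -0.0093] twist [0.001, 0.0, -0.223] rows 11.0
```

Call:
{"api": "apply_moves", "payload": {"steps": [{"jaw":0.085,"dp":[0.41,0.128,-0.009],"twist":[0,0,-0.223]},{"jaw":0.085,"dp":[0.41,0.128,-0.009],"twist":[0,0,-0.223]},{"jaw":0.085,"dp":[0.41,0.128,-0.009],"twist":[0,0,-0.223]},{"jaw":0.085,"dp":[0.41,0.128,-0.009],"twist":[0,0,-0.223]},{"jaw":0.085,"dp":[0.41,0.128,-0.009],"twist":[0,0,-0.223]},{"jaw":0.085,"dp":[0.41,0.128,-0.009],"twist":[0,0,-0.223]},{"jaw":0.085,"dp":[0.41,0.128,-0.009],"twist":[0,0,-0.223]},{"jaw":0.085,"dp":[0.41,0.128,-0.009],"twist":[0,0,-0.223]},{"jaw":0.085,"dp":[0.41,0.128,-0.009],"twist":[0,0,-0.223]},{"jaw":0.085,"dp":[0.41,0.128,-0.009],"twist":[0,0,-0.223]}]}}

```text
time: 0.98
position: [0.4939, 0.3751, 0.2399]
eef_rot: [3.141, 0.001, -0.0]
contact_force: [1.0, 0.9, 0.1]
finger_gap: 0.0851
grasp_force: 0.0
```

```bash
python3 - <<'E'
from h import *
s=read_state();print(s['time'],s['position'].round(4) if hasattr(s['position'],'round') else s['position'],s['eef_rot'])
C=cam('wrist',s);im=shot('wrist','w1.png')
h=cv2.cvtColor(im,cv2.COLOR_RGB2HSV)
for nm,lo,hi,z in(('yel',(20,140,100),(34,255,255),.0085),('red',(0,170,90),(8,255,255),.0085)):
    m=cv2.morphologyEx(cv2.inRange(h,lo,hi),cv2.MORPH_OPEN,np.ones((3,3)));n,l,st,c=cv2.connectedComponentsWithStats(m)
    for i in range(1,n):
        if st[i,4]>150:
            r=cv2.minAreaRect(np.argwhere(l==i)[:,::-1].astype(np.float32))
            print(nm,st[i].tolist(),[ray(C,*p,z)[:2].round(4).tolist() for p in [r[0],*cv2.boxPoints(r)]],'z.026',ray(C,*c[i],.026).round(4))
E
```

```text
0.9833 [0.4939 0.3751 0.2399] [ 3.14149229e+00  6.13011433e-04 -3.59723612e-04]
yel [425, 66, 48, 60, 2553] [[0.5959, 0.2172], [0.6281, 0.2504], [0.6294, 0.1939], [0.5621, 0.1822], [0.5607, 0.2418]] z.026 [0.5948 0.2249 0.026 ]
yel [246, 136, 44, 50, 1705] [[0.5155, 0.4448], [0.4903, 0.4807], [0.549, 0.4666], [0.5398, 0.4102], [0.4802, 0.4219]] z.026 [0.5181 0.4416 0.026 ]
red [427, 129, 44, 54, 2117] [[0.5224, 0.208], [0.554, 0.2411], [0.5561, 0.1856], [0.4892, 0.1733], [0.487, 0.2316]] z.026 [0.5244 0.2161 0.026 ]
red [612, 163, 28, 43, 965] [[0.4848, -0.0331], [0.5129, -0.0071], [0.5129, -0.0425], [0.4555, -0.0603], [0.4554, -0.0233]] z.026 [ 0.4857 -0.0171  0.026 ]
```

View pics/w1.png

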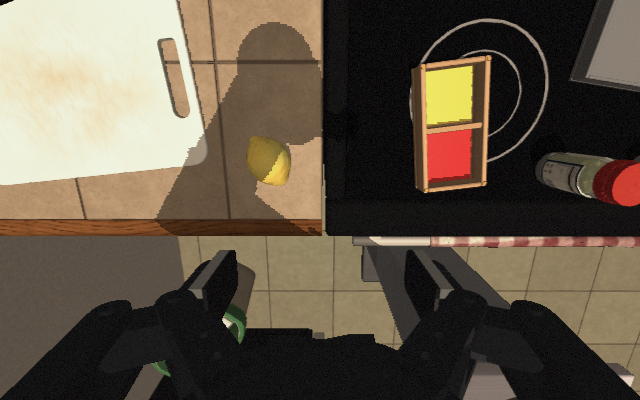

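The wrist view shows the lemon at (268,160) with its long axis roughly along image-vertical, tilted toward the lower right. The caddy rim corners are near (413,68), (490,56), (487,187) and (417,192), and the red jar is at (615,183).

```bash
python3 - <<'E'
from h import *
C=cam('wrist');im=cv2.imread('pics/w1.png')
h=cv2.cvtColor(im,cv2.COLOR_BGR2HSV)
m=cv2.morphologyEx(cv2.inRange(h,(17,120,60),(36,255,255)),cv2.MORPH_OPEN,np.ones((3,3)))
n,l,st,c=cv2.connectedComponentsWithStats(m);i=l[160,268]
P=np.array([ray(C,u,v,.026)[:2] for v,u in np.argwhere(l==i)])
w,V=np.linalg.eigh(np.cov(P.T));print(st[i],P.mean(0),4*np.sqrt(w),V[:,1],np.degrees(np.arctan2(V[1,1],V[0,1])), (P.min(0)+P.max(0))/2)
w=cv2.inRange(h,(8,60,90),(20,200,255));w[:40]=0;w[205:]=0;w[:,:400]=0;w[:,500:]=0
q=max(cv2.findContours(w,0,2)[0],key=cv2.contourArea);r=cv2.minAreaRect(q);ap=cv2.approxPolyDP(cv2.convexHull(q),6,True)[:,0]
print(r,ap.tolist());
for p in ap: print(p,ray(C,*p,.035)[:2].round(4),ray(C,*p,.0)[:2].round(4))
E
```

```text
[ 246  135   45   51 1774] [0.52352729 0.43643505] [0.05310999 0.06631567] [-0.85548397 -0.51782929] -148.813243391442 [0.52342768 0.43627908]
((456.8453674316406, 123.5036849975586), (135.53302001953125, 71.45594024658203), 88.63607025146484) [[490, 55], [486, 183], [424, 192], [420, 65]]
[490  55] [0.6397 0.1829] [0.6468 0.1639]
[486 183] [0.4955 0.1649] [0.4881 0.1441]
[424 192] [0.4844 0.241 ] [0.4758 0.2279]
[420  65] [0.6299 0.2594] [0.6361 0.2481]
```

```bash
python3 -c "
from h import *
s=read_state();print(s['time'],s['position'],s['eef_rot'])
go(.518,.4415,.09,.54);go(.518,.4415,.010,.54)"
```

```text
1.0333 [0.49871688 0.37088679 0.2392991 ] [ 3.13871151e+00 -7.69127134e-03  9.87672544e-04]
 dp [0.0188, -0.0711, 0.1491] twist [0.003, 0.0, -0.545] rows 5.0
 dp [0.0188, -0.0714, 0.2291] twist [0.003, 0.0, -0.545] rows 6.0
```

Call:
{"api": "apply_moves", "payload": {"steps": [{"jaw":0.075,"dp":[0.018,-0.071,0.13],"twist":[0,0,-0.54]},{"jaw":0.075,"dp":[0.018,-0.071,0.13],"twist":[0,0,-0.54]},{"jaw":0.075,"dp":[0.018,-0.071,0.13],"twist":[0,0,-0.54]},{"jaw":0.075,"dp":[0.018,-0.071,0.13],"twist":[0,0,-0.54]},{"jaw":0.075,"dp":[0.018,-0.071,0.13],"twist":[0,0,-0.54]},{"jaw":0.075,"dp":[0.018,-0.071,0.13],"twist":[0,0,-0.54]},{"jaw":0.075,"dp":[0.018,-0.071,0.13],"twist":[0,0,-0.54]},{"jaw":0.075,"dp":[0.018,-0.071,0.13],"twist":[0,0,-0.54]}]}}

```text
time: 1.7
position: [0.5108, 0.4478, 0.1115]
eef_rot: [-3.027, -0.835, -0.003]
contact_force: [0.1, 0.2, 0.4]
finger_gap: 0.0752
grasp_force: 0.0
```

```bash
python3 - <<'E'
from h import *
s=read_state();C=cam('wrist',s);im=shot('wrist','w2.png')
print(s['time'],s['position'],s['eef_rot'])
h=cv2.cvtColor(im,cv2.COLOR_RGB2HSV)
m=cv2.morphologyEx(cv2.inRange(h,(17,120,60),(36,255,255)),cv2.MORPH_OPEN,np.ones((3,3)))
n,l,st,c=cv2.connectedComponentsWithStats(m)
for i in range(1,n):
    if st[i,4]<800: continue
    P=np.array([ray(C,u,v,.026)[:2] for v,u in np.argwhere(l==i)])
    w,V=np.linalg.eigh(np.cov(P.T));print(st[i],P.mean(0),4*np.sqrt(w),np.degrees(np.arctan2(V[1,1],V[0,1])))
go(.518,.4415,.010,.54)
E
```

```text
1.7 [0.5108173  0.44775077 0.11151028] [-3.02741835e+00 -8.35480520e-01 -2.94115838e-03]
[ 301  164   63   83 3787] [0.518115   0.44133081] [0.05189974 0.06801053] -146.22104630789818
[ 548  218   74   71 2608] [0.59515079 0.22868337] [0.04247399 0.06879469] -172.58892515258333
 dp [0.0027, 0.0091, 0.1017] twist [-0.001, -0.002, -0.001] rows 3.0
```

View pics/w2.png

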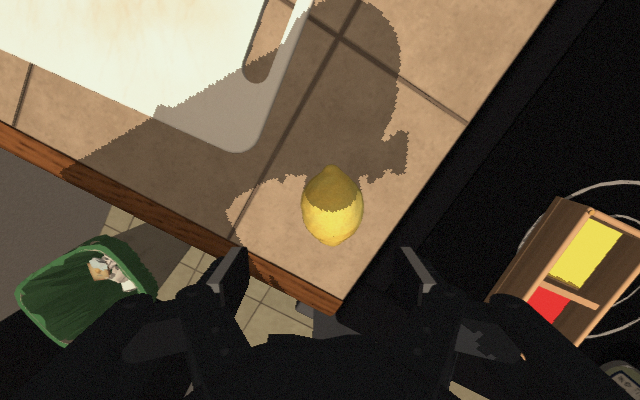

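The lemon is at (332,205), aligned with the tool x axis and measured at (0.518, 0.441), which agrees with before.

Call:
{"api": "apply_moves", "payload": {"steps": [{"jaw":0.075,"dp":[0.003,0.009,0.03],"twist":[0,0,0]},{"jaw":0.075,"dp":[0.003,0.009,0.07],"twist":[0,0,0]},{"jaw":0.075,"dp":[0.003,0.009,0.1],"twist":[0,0,0]},{"jaw":0.075,"dp":[0.003,0.009,0.1],"twist":[0,0,0]},{"jaw":0.075,"dp":[0.003,0.009,0.1],"twist":[0,0,0]},{"jaw":0.03,"dp":[0.003,0.009,0.1],"twist":[0,0,0]},{"jaw":0.03,"dp":[0.003,0.009,0.1],"twist":[0,0,0]},{"jaw":0.03,"dp":[0.003,0.009,0.1],"twist":[0,0,0]},{"jaw":0.03,"dp":[0.003,0.009,0.1],"twist":[0,0,0]},{"jaw":0.03,"dp":[0.003,0.009,0.1],"twist":[0,0,0]}]}}

```text
time: 2.58
position: [0.5194, 0.4431, 0.0149]
eef_rot: [-3.024, -0.838, -0.01]
contact_force: [-0.5, -0.4, 5.6]
finger_gap: 0.0493
grasp_force: 62.0
```

Call:
{"api": "apply_moves", "payload": {"steps": [{"jaw":0.03,"dp":[0,0,0],"twist":[0,0,0]},{"jaw":0.03,"dp":[0,0,0],"twist":[0,0,0]},{"jaw":0.03,"dp":[0,0,-0.03],"twist":[0,0,0]},{"jaw":0.03,"dp":[0,0,-0.07],"twist":[0,0,0]},{"jaw":0.03,"dp":[0,0,-0.11],"twist":[0,0,0]},{"jaw":0.03,"dp":[0,0,-0.15],"twist":[0,0,0]},{"jaw":0.03,"dp":[0,0,-0.19],"twist":[0,0,0]},{"jaw":0.03,"dp":[0,0,-0.19],"twist":[0,0,0]}]}}

```text
time: 3.25
position: [0.5205, 0.443, 0.214]
eef_rot: [-3.02, -0.836, -0.026]
contact_force: [0.6, 0.1, 3.0]
finger_gap: 0.0491
grasp_force: 62.6
```

```bash
python3 -c "
from h import *
go(.554,-.19,.20,0)"
```

```text
dp [-0.2968, 0.5602, 0.0065] twist [-0.009, -0.017, 0.54] rows 16.0
```

Call:
{"api": "apply_moves", "payload": {"steps": [{"jaw":0.03,"dp":[-0.297,0.56,0],"twist":[0,0,0.54]},{"jaw":0.03,"dp":[-0.297,0.56,0],"twist":[0,0,0.54]},{"jaw":0.03,"dp":[-0.297,0.56,0],"twist":[0,0,0.54]},{"jaw":0.03,"dp":[-0.297,0.56,0],"twist":[0,0,0.54]},{"jaw":0.03,"dp":[-0.297,0.56,0],"twist":[0,0,0.54]},{"jaw":0.03,"dp":[-0.297,0.56,0],"twist":[0,0,0.54]},{"jaw":0.03,"dp":[-0.297,0.56,0],"twist":[0,0,0.54]},{"jaw":0.03,"dp":[-0.297,0.56,0],"twist":[0,0,0.54]},{"jaw":0.03,"dp":[-0.297,0.56,0],"twist":[0,0,0.54]},{"jaw":0.03,"dp":[-0.297,0.56,0],"twist":[0,0,0.54]}]}}

```text
time: 4.08
position: [0.5394, 0.0235, 0.2021]
eef_rot: [-3.14, -0.001, -0.005]
contact_force: [2.1, -0.1, -0.0]
finger_gap: 0.0489
grasp_force: 62.6
```

```bash
python3 -c "
from h import *
s=read_state();print(s['position'],s['eef_rot'],s['grasp_force'])
go(.54,-.12,.20,0)"
```

```text
[0.53942004 0.02351225 0.20205797] [-3.14024020e+00 -8.94220694e-04 -5.48320751e-03] 62.56439838325605
 dp [0.0005, 0.1435, 0.0019] twist [-0.001, -0.003, 0.001] rows 4.0
```

Call:
{"api": "apply_moves", "payload": {"steps": [{"jaw":0.03,"dp":[-0.01,0.14,0],"twist":[0,0,0]},{"jaw":0.03,"dp":[-0.01,0.14,0],"twist":[0,0,0]},{"jaw":0.03,"dp":[-0.01,0.14,0],"twist":[0,0,0]},{"jaw":0.03,"dp":[-0.01,0.14,0],"twist":[0,0,0]},{"jaw":0.03,"dp":[-0.01,0.14,0],"twist":[0,0,0]},{"jaw":0.03,"dp":[-0.01,0.14,0],"twist":[0,0,0]},{"jaw":0.03,"dp":[-0.01,0.14,0],"twist":[0,0,0]}]}}

```text
time: 4.67
position: [0.5297, -0.1143, 0.201]
eef_rot: [-3.141, -0.0, -0.003]
contact_force: [0.7, 0.3, -0.6]
finger_gap: 0.0492
grasp_force: 62.6
```

```bash
python3 - <<'E'
from h import *
s=read_state();C=cam('wrist',s);im=shot('wrist','w3.png')
print(s['time'],s['position'],s['eef_rot'])
h=cv2.cvtColor(im,cv2.COLOR_RGB2HSV)
m=cv2.morphologyEx(cv2.inRange(h,(95,90,60),(114,255,255)),cv2.MORPH_OPEN,np.ones((3,3)))
q=max(cv2.findContours(m,0,2)[0],key=cv2.contourArea)[:,0]
P=np.array([ray(C,*p,.05)[:2] for p in q],np.float32);print(cv2.boundingRect(q),cv2.minEnclosingCircle(P),cv2.fitEllipse(P))
go(.554,-.228,.20)
E
```

```text
4.6667 [ 0.52974206 -0.11432178  0.20098557] [-3.14121970e+00 -3.12853815e-04 -2.79946084e-03]Traceback (most recent call last):
  File "<stdin>", line 6, in <module>
ValueError: max() iterable argument is empty
```

View pics/w3.png

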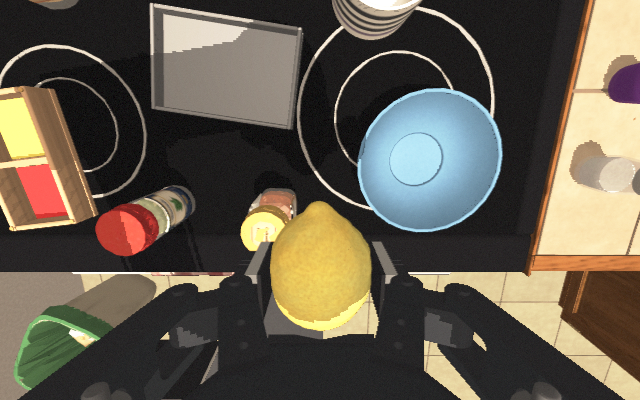

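The wrist view shows the lemon held, the bowl rim centred near (430,160), the tray rim corners at (152,4), (302,27), (292,129) and (151,107), the red cap at (128,228), the yellow cap at (264,230) and the shaker at the right edge near (610,173).

```bash
python3 - <<'E'
from h import *
s=read_state();s['position']=np.array([0.52974,-0.11432,0.20099]);s['eef_rot']=np.array([-3.14122,-.0003,-.0028])
C=cam('wrist',s);im=cv2.imread('pics/w3.png');h=cv2.cvtColor(im,cv2.COLOR_BGR2HSV);print(h[160,415],h[120,450])
m=cv2.morphologyEx(cv2.inRange(h,(90,50,60),(118,255,255)),cv2.MORPH_OPEN,np.ones((5,5)));m[:,:345]=0
q=max(cv2.findContours(m,0,2)[0],key=cv2.contourArea)[:,0]
P=np.array([ray(C,*p,.05)[:2] for p in q],np.float32);print(cv2.boundingRect(q),cv2.minEnclosingCircle(P),cv2.fitEllipse(P))
t=[ray(C,*p,.024)[:2].round(4) for p in [(152,4),(302,27),(292,129),(151,107)]];print('tray',t,np.mean(t,0))
m=cv2.inRange(h,(0,150,90),(8,255,255));m[:,:95]=0;m[:190]=0;m[:,170:]=0
q=max(cv2.findContours(m,0,2)[0],key=cv2.contourArea)[:,0];P=np.array([ray(C,*p,.108)[:2] for p in q],np.float32);print('red',cv2.minEnclosingCircle(P),cv2.boundingRect(q),cv2.boundingRect((P*1000).astype(int)))
E
```

```text
[ 97  65 246] [102  83 214]
(357, 88, 146, 144) ((0.5583400726318359, -0.2258215695619583), 0.07496155798435211) ((0.5582829713821411, -0.2258879691362381), (0.14815102517604828, 0.1485191136598587), 165.9325408935547)
tray [array([0.7111, 0.0505]), array([ 0.6913, -0.0953]), array([ 0.5933, -0.0827]), array([0.6159, 0.067 ])] [ 0.6529   -0.015125]
red ((0.5078026652336121, 0.05742505565285683), 0.02921101450920105) (95, 203, 64, 53) (484, 29, 50, 58)
```

Call:
{"api": "apply_moves", "payload": {"steps": [{"jaw":0.03,"dp":[0.028,0.111,0],"twist":[0,0,0]},{"jaw":0.03,"dp":[0.028,0.111,0],"twist":[0,0,0]},{"jaw":0.03,"dp":[0.028,0.111,0],"twist":[0,0,0]},{"jaw":0.03,"dp":[0.028,0.111,0.04],"twist":[0,0,0]},{"jaw":0.03,"dp":[0.028,0.111,0.08],"twist":[0,0,0]},{"jaw":0.03,"dp":[0.028,0.111,0.12],"twist":[0,0,0]},{"jaw":0.03,"dp":[0.028,0.111,0.155],"twist":[0,0,0]},{"jaw":0.03,"dp":[0.028,0.111,0.158],"twist":[0,0,0]},{"jaw":0.03,"dp":[0.028,0.111,0.158],"twist":[0,0,0]},{"jaw":0.03,"dp":[0.028,0.111,0.158],"twist":[0,0,0]}]}}

```text
time: 5.55
position: [0.5592, -0.2256, 0.0449]
eef_rot: [3.14, 0.003, 0.004]
contact_force: [-0.0, 0.3, 0.0]
finger_gap: 0.0486
grasp_force: 62.6
```

Call:
{"api": "apply_moves", "payload": {"steps": [{"jaw":0.066,"dp":[0,0,0],"twist":[0,0,0]},{"jaw":0.066,"dp":[0,0,0],"twist":[0,0,0]},{"jaw":0.066,"dp":[0,0,0],"twist":[0,0,0]},{"jaw":0.066,"dp":[0,0,0],"twist":[0,0,0]},{"jaw":0.066,"dp":[0,0,-0.03],"twist":[0,0,0]},{"jaw":0.066,"dp":[0,0,-0.07],"twist":[0,0,0]},{"jaw":0.066,"dp":[0,0,-0.11],"twist":[0,0,0]},{"jaw":0.085,"dp":[0,0,-0.14],"twist":[0,0,0]},{"jaw":0.085,"dp":[0,0,-0.16],"twist":[0,0,0]},{"jaw":0.085,"dp":[0,0,-0.16],"twist":[0,0,0]}]}}

```text
time: 6.38
position: [0.5593, -0.2267, 0.2092]
eef_rot: [3.139, 0.0, 0.015]
contact_force: [-0.3, 0.6, 1.1]
finger_gap: 0.0847
grasp_force: 0.0
```

```bash
python3 -c "
from h import *
s=read_state();print(s['position'],s['eef_rot'],s['time'])
go(.515,-.36,.20,0)"
```

```text
[ 0.55930626 -0.2267251   0.20923704] [3.13862758e+00 1.64446936e-05 1.53175633e-02] 6.3833
 dp [-0.0444, 0.1332, 0.0092] twist [0.003, -0.01, 0.0] rows 4.0
```

Call:
{"api": "apply_moves", "payload": {"steps": [{"jaw":0.085,"dp":[-0.044,0.17,0],"twist":[0,0,0]},{"jaw":0.085,"dp":[-0.044,0.17,0],"twist":[0,0,0]},{"jaw":0.085,"dp":[-0.044,0.17,0],"twist":[0,0,0]},{"jaw":0.085,"dp":[-0.044,0.17,0],"twist":[0,0,0]},{"jaw":0.085,"dp":[-0.044,0.17,0],"twist":[0,0,0]},{"jaw":0.085,"dp":[-0.044,0.17,0],"twist":[0,0,0]},{"jaw":0.085,"dp":[-0.044,0.17,0],"twist":[0,0,0]}]}}

```text
time: 6.97
position: [0.5131, -0.3963, 0.2016]
eef_rot: [-3.141, 0.002, 0.001]
contact_force: [-0.1, 0.3, -0.1]
finger_gap: 0.0851
grasp_force: 0.0
```

```bash
python3 - <<'E'
from h import *
s=read_state();C=cam('wrist',s);im=shot('wrist','w4.png')
print(s['time'],s['position'].tolist(),s['eef_rot'].tolist())
go(.545,-.436,.20)
E
```

```text
6.9667 [0.513138030726874, -0.39625155852946686, 0.2016187353515252] [-3.1412686019078024, 0.0022636859979465913, 0.0007764005315062627]
 dp [0.0315, 0.0405, 0.0018] twist [-0.0, 0.0, -0.0] rows 2.0
```

View pics/w4.png

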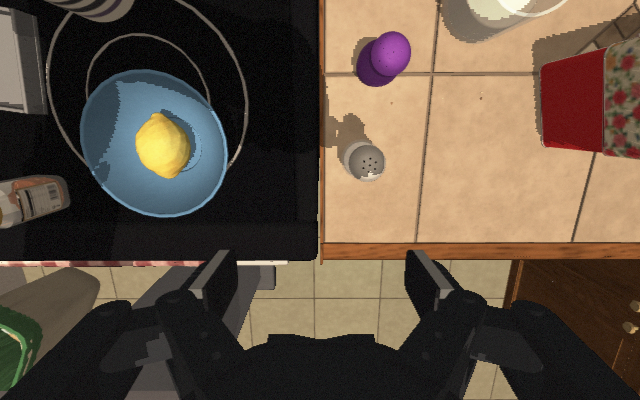

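The lemon is in the bowl at (162,146). The shaker's top disc is centred near (367,162), with the purple look-alike well clear at (391,53).

```bash
python3 - <<'E'
from h import *
C=cam('wrist')
for p in((349,163),(385,163),(367,145),(367,180),(367,162)): print(p,ray(C,*p,.088).round(4))
for p in((355,155),): print('base/side',ray(C,*p,.04).round(4))
go(*ray(C,367,162,.088)[:2],.031)
E
```

```text
(349, 163) [ 0.5486 -0.4207  0.088 ]
(385, 163) [ 0.5486 -0.4531  0.088 ]
(367, 145) [ 0.5645 -0.4362  0.088 ]
(367, 180) [ 0.533  -0.4376  0.088 ]
(367, 162) [ 0.5495 -0.4369  0.088 ]
base/side [ 0.5504 -0.4316  0.04  ]
 dp [0.036, 0.0414, 0.1708] twist [-0.0, 0.0, -0.0] rows 5.0
```

Call:
{"api": "apply_moves", "payload": {"steps": [{"jaw":0.085,"dp":[0.036,0.041,0],"twist":[0,0,0]},{"jaw":0.085,"dp":[0.036,0.041,0],"twist":[0,0,0]},{"jaw":0.085,"dp":[0.036,0.041,0.03],"twist":[0,0,0]},{"jaw":0.085,"dp":[0.036,0.041,0.07],"twist":[0,0,0]},{"jaw":0.085,"dp":[0.036,0.041,0.11],"twist":[0,0,0]},{"jaw":0.085,"dp":[0.036,0.041,0.15],"twist":[0,0,0]},{"jaw":0.085,"dp":[0.036,0.041,0.169],"twist":[0,0,0]},{"jaw":0.085,"dp":[0.036,0.041,0.169],"twist":[0,0,0]},{"jaw":0.085,"dp":[0.036,0.041,0.169],"twist":[0,0,0]},{"jaw":0.085,"dp":[0.036,0.041,0.169],"twist":[0,0,0]}]}}

```text
time: 7.85
position: [0.5513, -0.4369, 0.0363]
eef_rot: [3.139, 0.003, 0.005]
contact_force: [-0.3, 0.2, 0.6]
finger_gap: 0.0851
grasp_force: 0.0
```

Call:
{"api": "apply_moves", "payload": {"steps": [{"jaw":0.06,"dp":[0,0,0],"twist":[0,0,0]},{"jaw":0.055,"dp":[0,0,0],"twist":[0,0,0]},{"jaw":0.05,"dp":[0,0,0],"twist":[0,0,0]},{"jaw":0.045,"dp":[0,0,0],"twist":[0,0,0]},{"jaw":0.04,"dp":[0,0,0],"twist":[0,0,0]},{"jaw":0.03,"dp":[0,0,0],"twist":[0,0,0]},{"jaw":0.03,"dp":[0,0,0],"twist":[0,0,0]},{"jaw":0.03,"dp":[0,0,0],"twist":[0,0,0]},{"jaw":0.03,"dp":[0,0,0],"twist":[0,0,0]},{"jaw":0.03,"dp":[0,0,0],"twist":[0,0,0]}]}}

```text
time: 8.68
position: [0.5501, -0.4372, 0.0344]
eef_rot: [3.14, 0.001, 0.002]
contact_force: [-0.2, 1.0, 5.6]
finger_gap: 0.037
grasp_force: 59.1
```

```bash
python3 - <<'E'
from h import *
a=shot('wrist','w5.png');b=shot('scene','s5.png');c=shot('side','d5.png')
o=np.zeros((560,800,3),np.uint8);o[:250,:400]=cv2.resize(a,(400,250));o[:250,400:]=cv2.resize(b[90:190,260:420],(400,250));o[260:560,:480]=cv2.resize(c[240:365,300:500],(480,300))
cv2.imwrite('pics/m5.png',o[:,:,::-1])
E
```

```text
(no output)
```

View pics/m5.png

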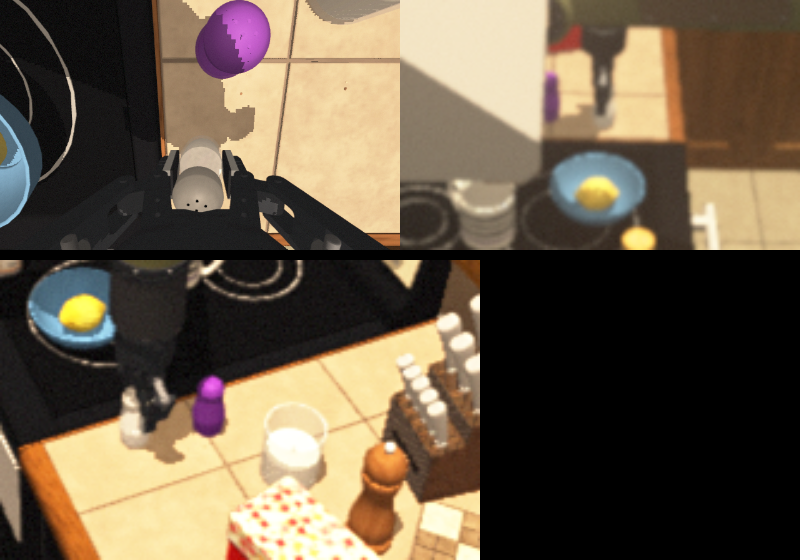

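```bash
python3 - <<'E'
from h import *
s=read_state();print(s['position'],s['finger_gap'],s['grasp_force'])
C=cam('wrist')
for p in((317,312),(315,328)): print(p,ray(C,*p,.088).round(4))
g=s['position']+[0,0,.019]
for dz in(0,.01): 
  for dy in(.018,-.018): print('pad',proj(C,g+[0,dy,dz]))
print('axis if true',[np.round(proj(C,[.5487,-.437,z]),0) for z in(0,.05,.074,.09)])
im=cv2.imread('pics/w5.png')[170:390,200:440];cv2.imwrite('pics/c5.png',cv2.resize(im,None,fx=2.5,fy=2.5))
E
```

```text
[ 0.55009116 -0.43714306  0.03446487] 0.036716435641045625 59.080711862188764
(317, 312) [ 0.5538 -0.4356  0.088 ]
(315, 328) [ 0.5469 -0.4348  0.088 ]
pad (np.float64(283.9659698088312), np.float64(273.0303745229619))
pad (np.float64(358.09191934476166), np.float64(273.05779772616756))
pad (np.float64(281.2307045770669), np.float64(284.30175057316484))
pad (np.float64(360.90527470679234), np.float64(284.3286997360882))
axis if true [array([321., 234.]), array([321., 272.]), array([321., 301.]), array([321., 328.])]
```

View pics/c5.png

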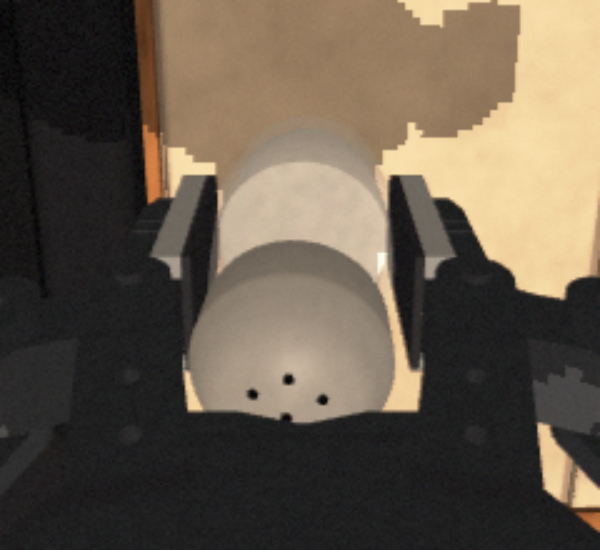

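Call:
{"api": "apply_moves", "payload": {"steps": [{"jaw":0.03,"dp":[0,0,-0.02],"twist":[0,0,0]},{"jaw":0.03,"dp":[0,0,-0.05],"twist":[0,0,0]},{"jaw":0.03,"dp":[0,0,-0.08],"twist":[0,0,0]},{"jaw":0.03,"dp":[0,0,-0.12],"twist":[0,0,0]},{"jaw":0.03,"dp":[0,0,-0.13],"twist":[0,0,0]},{"jaw":0.03,"dp":[0,0,-0.13],"twist":[0,0,0]},{"jaw":0.03,"dp":[0,0,-0.13],"twist":[0,0,0]}]}}

```text
time: 9.42
position: [0.5498, -0.4366, 0.1634]
eef_rot: [-3.141, -0.0, -0.002]
contact_force: [0.3, -0.6, -2.0]
finger_gap: 0.037
grasp_force: 59.7
```

```bash
python3 - <<'E'
from h import *
S,D=cam('scene'),cam('side')
for p,q in(((318,160),(375,88)),((318,160),(275,3)),((205,75),(275,3)),((215,158),(450,60))):
    P=[]
    for C,(u,v) in((S,p),(D,q)):
        d=C[3]@np.array([(u-C[1])/C[0],(v-C[2])/C[0],1]);d/=np.linalg.norm(d);P.append((C[4],np.eye(3)-np.outer(d,d)))
    X=np.linalg.solve(P[0][1]+P[1][1],P[0][1]@P[0][0]+P[1][1]@P[1][0]);print(X.round(3),proj(S,X),proj(D,X))
s=read_state();print(s['position'],s['finger_gap'])
go(.60,-.12,.17)
go(.653,-.015,.17)
E
```

```text
[0.726 0.108 0.443] (np.float64(280.72223705328463), np.float64(140.46281572267435)) (np.float64(343.96336750812407), np.float64(99.21130008176881))
[0.608 0.447 0.685] (np.float64(323.0108627763568), np.float64(161.797996240441)) (np.float64(277.3544695370617), np.float64(2.241339584528504))
[0.688 0.419 0.755] (np.float64(272.83336956174935), np.float64(115.8796107194055)) (np.float64(300.5745165333063), np.float64(-19.009459888511685))
[1.006 0.093 0.469] (np.float64(175.4468573414783), np.float64(127.75123694981554)) (np.float64(418.11950421582736), np.float64(81.1370990434024))
[ 0.54982816 -0.43662525  0.16339113] 0.03698962038376524
 dp [0.0502, -0.3166, -0.0065] twist [-0.0, -0.001, 0.0] rows 8.0
 dp [0.1032, -0.4216, -0.0064] twist [-0.0, -0.001, 0.0] rows 11.0
```

Call:
{"api": "apply_moves", "payload": {"steps": [{"jaw":0.03,"dp":[0.103,-0.42,0],"twist":[0,0,0]},{"jaw":0.03,"dp":[0.103,-0.42,0],"twist":[0,0,0]},{"jaw":0.03,"dp":[0.103,-0.42,0],"twist":[0,0,0]},{"jaw":0.03,"dp":[0.103,-0.42,0],"twist":[0,0,0]},{"jaw":0.03,"dp":[0.103,-0.42,0],"twist":[0,0,0]},{"jaw":0.03,"dp":[0.103,-0.42,0],"twist":[0,0,0]},{"jaw":0.03,"dp":[0.103,-0.42,0],"twist":[0,0,0]},{"jaw":0.03,"dp":[0.103,-0.42,0],"twist":[0,0,0]},{"jaw":0.03,"dp":[0.103,-0.42,0],"twist":[0,0,0]},{"jaw":0.03,"dp":[0.103,-0.42,0],"twist":[0,0,0]}]}}

```text
time: 10.25
position: [0.6479, -0.0299, 0.1606]
eef_rot: [3.141, 0.0, -0.005]
contact_force: [-0.1, 0.3, -0.7]
finger_gap: 0.0366
grasp_force: 59.7
```

Call:
{"api": "apply_moves", "payload": {"steps": [{"jaw":0.03,"dp":[0.005,-0.02,0],"twist":[0,0,0]},{"jaw":0.03,"dp":[0.005,-0.02,0],"twist":[0,0,0]},{"jaw":0.03,"dp":[0.005,-0.02,0],"twist":[0,0,0]},{"jaw":0.03,"dp":[0.005,-0.02,0],"twist":[0,0,0]}]}}

```text
time: 10.58
position: [0.6531, -0.0123, 0.1613]
eef_rot: [3.141, 0.0, -0.004]
contact_force: [-0.3, -0.8, -0.4]
finger_gap: 0.0365
grasp_force: 59.7
```

```bash
python3 - <<'E'
from h import *
s=read_state();C=cam('wrist',s);im=shot('wrist','w6.png')
print(s['time'],s['position'].tolist(),s['eef_rot'].tolist(),s['finger_gap'])
go(.653,-.015,.039)
E
```

```text
10.5833 [0.6530773525435452, -0.012323476596623369, 0.16129428302104026] [3.1409764288227247, 0.0004511287210815297, -0.004277107047779327] 0.036454658007263545
 dp [0.0001, 0.002, 0.1228] twist [0.001, 0.002, -0.001] rows 3.0
```

View pics/w6.png

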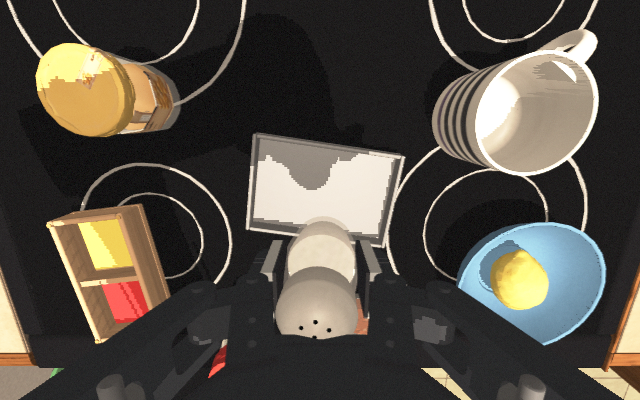

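The shaker is held over the tray (corners (255,133), (404,155), (385,246), (248,229)). The mug, honey jar and bowl are all clear, so I'll descend.

Call:
{"api": "apply_moves", "payload": {"steps": [{"jaw":0.03,"dp":[0,0.002,0.04],"twist":[0,0,0]},{"jaw":0.03,"dp":[0,0.002,0.08],"twist":[0,0,0]},{"jaw":0.03,"dp":[0,0.002,0.105],"twist":[0,0,0]},{"jaw":0.03,"dp":[0,0.002,0.115],"twist":[0,0,0]},{"jaw":0.03,"dp":[0,0.002,0.12],"twist":[0,0,0]},{"jaw":0.03,"dp":[0,0.002,0.122],"twist":[0,0,0]},{"jaw":0.03,"dp":[0,0.002,0.123],"twist":[0,0,0]},{"jaw":0.03,"dp":[0,0.002,0.123],"twist":[0,0,0]},{"jaw":0.03,"dp":[0,0.002,0.123],"twist":[0,0,0]}]}}

```text
time: 11.38
position: [0.6548, -0.014, 0.0421]
eef_rot: [-3.141, -0.0, -0.005]
contact_force: [-0.4, -0.3, -1.4]
finger_gap: 0.0369
grasp_force: 59.7
```

```bash
python3 - <<'E'
from h import *
s=read_state();print(s['position'],s['contact_force'],s['finger_gap'])
s['position']=np.array([.65308,-.01232,.16129]);s['eef_rot']=np.array([3.1410,.0005,-.0043]);C=cam('wrist',s)
t=[ray(C,*p,.024)[:2].round(4) for p in[(255,133),(404,155),(385,246),(248,229)]];print(t,np.mean(t,0))
E
```

```text
[ 0.65477459 -0.01396893  0.04209571] [-0.42624988 -0.3270334  -1.36877979] 0.03685636678668614
[array([0.7131, 0.0506]), array([ 0.6924, -0.0934]), array([ 0.5958, -0.081 ]), array([0.6151, 0.0642])] [ 0.6541 -0.0149]
```

Call:
{"api": "apply_moves", "payload": {"steps": [{"jaw":0.03,"dp":[0,0,0.001],"twist":[0,0,0]},{"jaw":0.03,"dp":[0,0,0.002],"twist":[0,0,0]},{"jaw":0.03,"dp":[0,0,0.002],"twist":[0,0,0]},{"jaw":0.03,"dp":[0,0,0.002],"twist":[0,0,0]}]}}

```text
time: 11.72
position: [0.654, -0.014, 0.0385]
eef_rot: [3.142, 0.001, 0.001]
contact_force: [0.4, 0.2, 0.1]
finger_gap: 0.0368
grasp_force: 59.9
```

Call:
{"api": "apply_moves", "payload": {"steps": [{"jaw":0.03,"dp":[0,0,0.001],"twist":[0,0,0]},{"jaw":0.03,"dp":[0,0,0.001],"twist":[0,0,0]},{"jaw":0.03,"dp":[0,0,0.001],"twist":[0,0,0]}]}}

```text
time: 11.97
position: [0.6545, -0.0139, 0.0384]
eef_rot: [3.141, 0.001, 0.003]
contact_force: [-1.4, 1.9, 6.1]
finger_gap: 0.0367
grasp_force: 60.4
```

Contact (6 N). Now to open and rise.

Call:
{"api": "apply_moves", "payload": {"steps": [{"jaw":0.042,"dp":[0,0,0],"twist":[0,0,0]},{"jaw":0.048,"dp":[0,0,0],"twist":[0,0,0]},{"jaw":0.06,"dp":[0,0,0],"twist":[0,0,0]},{"jaw":0.08,"dp":[0,0,0],"twist":[0,0,0]},{"jaw":0.08,"dp":[0,0,0],"twist":[0,0,0]},{"jaw":0.08,"dp":[0,0,-0.03],"twist":[0,0,0]},{"jaw":0.08,"dp":[0,0,-0.07],"twist":[0,0,0]},{"jaw":0.08,"dp":[0,0,-0.11],"twist":[0,0,0]},{"jaw":0.08,"dp":[0,0,-0.15],"twist":[0,0,0]},{"jaw":0.085,"dp":[0,0,-0.17],"twist":[0,0,0]}]}}

```text
time: 12.8
position: [0.6549, -0.0145, 0.2136]
eef_rot: [3.141, 0.0, 0.012]
contact_force: [-0.4, -0.3, 1.6]
finger_gap: 0.0851
grasp_force: 0.0
```

```bash
python3 - <<'E'
from h import *
go(.47,.07,.22)
E
```

```text
dp [-0.1849, -0.0845, -0.0078] twist [0.0, -0.007, 0.0] rows 5.0
```

Call:
{"api": "apply_moves", "payload": {"steps": [{"jaw":0.085,"dp":[-0.185,-0.07,-0.008],"twist":[0,0,0]},{"jaw":0.085,"dp":[-0.185,-0.07,-0.008],"twist":[0,0,0]},{"jaw":0.085,"dp":[-0.185,-0.07,-0.008],"twist":[0,0,0]},{"jaw":0.085,"dp":[-0.185,-0.07,-0.008],"twist":[0,0,0]},{"jaw":0.085,"dp":[-0.185,-0.07,-0.008],"twist":[0,0,0]},{"jaw":0.085,"dp":[-0.185,-0.07,-0.008],"twist":[0,0,0]},{"jaw":0.085,"dp":[-0.185,-0.07,-0.008],"twist":[0,0,0]},{"jaw":0.085,"dp":[-0.185,-0.07,-0.008],"twist":[0,0,0]},{"jaw":0.085,"dp":[-0.185,-0.07,-0.008],"twist":[0,0,0]}]}}

```text
time: 13.55
position: [0.4692, 0.0557, 0.2147]
eef_rot: [3.141, -0.001, -0.001]
contact_force: [0.9, 0.4, 0.6]
finger_gap: 0.0851
grasp_force: 0.0
```

```bash
python3 - <<'E'
from h import *
s=read_state();C=cam('wrist',s);im=shot('wrist','w7.png')
print(s['time'],s['position'].tolist(),s['eef_rot'].tolist())
E
```

```text
13.55 [0.46916612486090586, 0.055699858656483456, 0.21466407361185622] [3.1410773966290493, -0.0006989737545696882, -0.0011409063107259588]
```

View pics/w7.png

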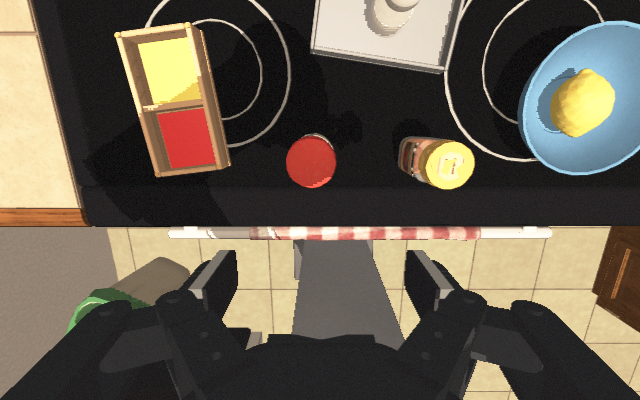

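The shaker stands in the tray at (392,10). The red cap is at (311,162), the yellow cap at (447,165), and the caddy rim corners are (117,37), (204,25), (229,166) and (158,178).

```bash
python3 - <<'E'
from h import *
s=read_state();s['position']=np.array([.46917,.05570,.21466]);s['eef_rot']=np.array([3.14108,-.0007,-.0011]);C=cam('wrist',s)
im=cv2.imread('pics/w7.png');h=cv2.cvtColor(im,cv2.COLOR_BGR2HSV)
def circ(lo,hi,win,z):
    m=cv2.inRange(h,lo,hi);k=np.zeros_like(m);k[win[1]:win[3],win[0]:win[2]]=1
    q=max(cv2.findContours(m*k,0,2)[0],key=cv2.contourArea)[:,0]
    P=np.array([ray(C,*p,z)[:2] for p in q],np.float32);print(cv2.boundingRect(q),cv2.minEnclosingCircle(P),cv2.fitEllipse(P)[:2])
circ((0,120,60),(10,255,255),(270,120,350,200),.108)
circ((17,100,100),(34,255,255),(410,125,490,200),.100)
w=cv2.inRange(h,(5,50,90),(20,180,255));w[:,:100]=0;w[:,240:]=0;w[190:]=0
q=cv2.convexHull(max(cv2.findContours(w,0,2)[0],key=cv2.contourArea));ap=cv2.approxPolyDP(q,5,True)[:,0];print(ap.tolist())
t=np.array([ray(C,*p,.035)[:2] for p in[(117,37),(204,25),(229,166),(158,178)]]);c=t.mean(0);print(t.round(4),c)
for f,b in(((204,25),(229,166)),((117,37),(158,178))):
    d=ray(C,*f,.035)-ray(C,*b,.035);print('edge',np.linalg.norm(d),np.arctan2(d[1],d[0]))
for col,lo,hi in(('red',(0,170,90),(8,255,255)),('yel',(22,130,90),(34,255,255))):
    m=cv2.inRange(h,lo,hi);m[:,:100]=0;m[:,240:]=0;m[200:]=0
    q=cv2.convexHull(max(cv2.findContours(m,0,2)[0],key=cv2.contourArea));print(col,[(p.tolist(),ray(C,*p,.0085)[:2].round(4).tolist()) for p in cv2.approxPolyDP(q,5,True)[:,0]])
E
```

```text
(286, 136, 51, 53) ((0.5056411027908325, 0.06482522189617157), 0.023055728524923325) ((0.5056470036506653, 0.06471406668424606), (0.04384954273700714, 0.04496661573648453))
(419, 139, 56, 51) ((0.5026003122329712, -0.057718634605407715), 0.025746239349246025) ((0.5026388168334961, -0.05786929279565811), (0.043645549565553665, 0.051162488758563995))
[[189, 22], [202, 31], [230, 165], [156, 176], [117, 37], [121, 31]]
[[0.622  0.2614]
 [0.6327 0.1724]
 [0.4916 0.16  ]
 [0.4778 0.2428]] [0.55602377 0.20913675]
edge 0.1416640346031656 0.08749594709335515
edge 0.14546849518136123 0.12785897628092227
red [([203, 109], [0.5541, 0.1929]), ([215, 162], [0.4925, 0.1853]), ([172, 167], [0.4864, 0.2388]), ([157, 115], [0.5475, 0.2475])]
yel [([197, 84], [0.5812, 0.1966]), ([199, 98], [0.5662, 0.1961]), ([154, 103], [0.5607, 0.2489])]
```

Call:
{"api": "apply_moves", "payload": {"steps": [{"jaw":0.085,"dp":[0.036,-0.009,0],"twist":[0,0,0]},{"jaw":0.085,"dp":[0.036,-0.009,0],"twist":[0,0,0]},{"jaw":0.085,"dp":[0.036,-0.009,0.04],"twist":[0,0,0]},{"jaw":0.085,"dp":[0.036,-0.009,0.08],"twist":[0,0,0]},{"jaw":0.085,"dp":[0.036,-0.009,0.12],"twist":[0,0,0]},{"jaw":0.085,"dp":[0.036,-0.009,0.15],"twist":[0,0,0]},{"jaw":0.085,"dp":[0.036,-0.009,0.157],"twist":[0,0,0]},{"jaw":0.085,"dp":[0.036,-0.009,0.157],"twist":[0,0,0]},{"jaw":0.085,"dp":[0.036,-0.009,0.157],"twist":[0,0,0]}]}}

```text
time: 14.35
position: [0.5059, 0.0646, 0.0595]
eef_rot: [3.141, -0.0, 0.002]
contact_force: [0.1, 1.1, 1.0]
finger_gap: 0.0854
grasp_force: 0.0
```

Call:
{"api": "apply_moves", "payload": {"steps": [{"jaw":0.06,"dp":[0,0,0],"twist":[0,0,0]},{"jaw":0.055,"dp":[0,0,0],"twist":[0,0,0]},{"jaw":0.05,"dp":[0,0,0],"twist":[0,0,0]},{"jaw":0.045,"dp":[0,0,0],"twist":[0,0,0]},{"jaw":0.04,"dp":[0,0,0],"twist":[0,0,0]},{"jaw":0.03,"dp":[0,0,0],"twist":[0,0,0]},{"jaw":0.03,"dp":[0,0,0],"twist":[0,0,0]},{"jaw":0.03,"dp":[0,0,0],"twist":[0,0,0]},{"jaw":0.03,"dp":[0,0,0],"twist":[0,0,0]}]}}

```text
time: 15.1
position: [0.5056, 0.065, 0.0595]
eef_rot: [-3.141, -0.001, -0.004]
contact_force: [-1.1, -0.2, 5.4]
finger_gap: 0.0434
grasp_force: 60.7
```

Call:
{"api": "apply_moves", "payload": {"steps": [{"jaw":0.03,"dp":[0,0,-0.02],"twist":[0,0,0]},{"jaw":0.03,"dp":[0,0,-0.05],"twist":[0,0,0]},{"jaw":0.03,"dp":[0,0,-0.09],"twist":[0,0,0]},{"jaw":0.03,"dp":[0.013,-0.02,-0.1],"twist":[0,0,-0.13]},{"jaw":0.03,"dp":[0.013,-0.06,-0.1],"twist":[0,0,-0.13]},{"jaw":0.03,"dp":[0.013,-0.1,-0.1],"twist":[0,0,-0.13]},{"jaw":0.03,"dp":[0.013,-0.145,-0.1],"twist":[0,0,-0.13]},{"jaw":0.03,"dp":[0.013,-0.145,-0.1],"twist":[0,0,-0.13]},{"jaw":0.03,"dp":[0.013,-0.145,-0.1],"twist":[0,0,-0.13]},{"jaw":0.03,"dp":[0.013,-0.145,-0.1],"twist":[0,0,-0.13]}]}}

```text
time: 15.93
position: [0.5173, 0.2099, 0.1573]
eef_rot: [3.134, 0.206, -0.002]
contact_force: [-0.3, -0.3, -1.0]
finger_gap: 0.0437
grasp_force: 61.5
```

```bash
python3 - <<'E'
from h import *
s=read_state();C=cam('wrist',s);im=shot('wrist','w8.png')
print(s['time'],s['position'].tolist(),s['eef_rot'].tolist(),s['finger_gap'])
E
```

```text
15.9333 [0.5172715174812763, 0.20992996477379114, 0.1572913598108997] [3.13396067707211, 0.2057518295421732, -0.002084282020196331] 0.04371617863186169
```

View pics/w8.png

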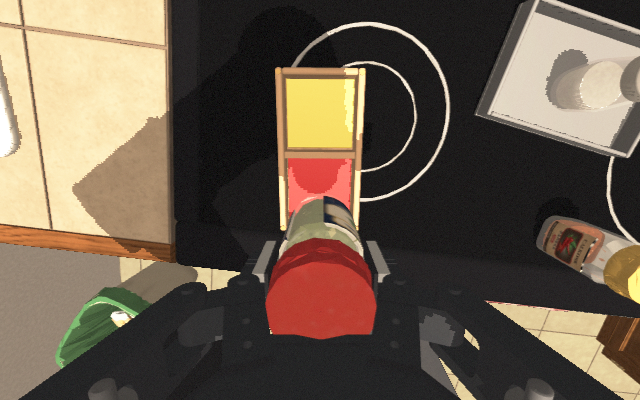

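Aligned: the caddy's far rim corners are at (276,69) and (366,69), and the divider is at (285–357,155).

```bash
python3 - <<'E'
from h import *
s=read_state();s['position']=np.array([.51727,.20993,.15729]);s['eef_rot']=np.array([3.13396,.20575,-.00208]);C=cam('wrist',s)
a,b=[ray(C,*p,.035)[:2] for p in((277,69),(366,69))]
d=(ray(C,282,155,.035)[:2]+ray(C,362,154,.035)[:2])/2
l,r=ray(C,280,180,.035)[:2],ray(C,361,180,.035)[:2]
print(a,b,np.linalg.norm(a-b),'div',d,'width',np.linalg.norm(l-r),'mid',(l+r)/2)
ax=(a+b)/2-d;print('half',np.linalg.norm(ax),np.arctan2(ax[1],ax[0]));ax/=np.linalg.norm(ax)
far=(a+b)/2; ctr=((far-.075*ax)+d)/2
print('ctr',ctr,'red',ctr-.0375*ax,'yel',ctr+.0375*ax)
q=[ray(C,*p,.0085)[:2] for p in((287,79),(355,79),(355,150),(286,150))];print('yel floor',np.mean(q,0))
go(*(ctr-.0375*ax),.0695,.13)
E
```

```text
[0.62523537 0.26182954] [0.63518361 0.18662261] 0.0758620477460064 div [0.55864509 0.21425732] width 0.07662615982302744 mid [0.53475597 0.21248067]
half 0.07225538414801641 0.1384070033241419
ctr [0.5572859  0.21406799] red [0.52014451 0.20889429] yel [0.59442729 0.2192417 ]
yel floor [0.59294361 0.21993676]
 dp [0.0026, 0.0007, 0.0881] twist [0.001, 0.001, 0.0] rows 3.0
```

Call:
{"api": "apply_moves", "payload": {"steps": [{"jaw":0.03,"dp":[0.002,0.001,0.03],"twist":[0,0,0]},{"jaw":0.03,"dp":[0.002,0.001,0.06],"twist":[0,0,0]},{"jaw":0.03,"dp":[0.002,0.001,0.075],"twist":[0,0,0]},{"jaw":0.03,"dp":[0.002,0.001,0.082],"twist":[0,0,0]},{"jaw":0.03,"dp":[0.002,0.001,0.085],"twist":[0,0,0]},{"jaw":0.03,"dp":[0.002,0.001,0.086],"twist":[0,0,0]},{"jaw":0.03,"dp":[0.002,0.001,0.087],"twist":[0,0,0]},{"jaw":0.03,"dp":[0.002,0.001,0.087],"twist":[0,0,0]},{"jaw":0.03,"dp":[0.002,0.001,0.087],"twist":[0,0,0]}]}}

```text
time: 16.73
position: [0.5203, 0.2095, 0.0722]
eef_rot: [-3.134, -0.204, -0.003]
contact_force: [-0.4, 0.4, -2.0]
finger_gap: 0.0436
grasp_force: 61.5
```

Call:
{"api": "apply_moves", "payload": {"steps": [{"jaw":0.03,"dp":[0,0,0.001],"twist":[0,0,0]},{"jaw":0.03,"dp":[0,0,0.001],"twist":[0,0,0]},{"jaw":0.03,"dp":[0,0,0.001],"twist":[0,0,0]}]}}

```text
time: 16.98
position: [0.5198, 0.2093, 0.0702]
eef_rot: [-3.135, -0.205, -0.0]
contact_force: [-0.7, 0.1, -1.6]
finger_gap: 0.0434
grasp_force: 61.5
```

Call:
{"api": "apply_moves", "payload": {"steps": [{"jaw":0.03,"dp":[0,0,0.001],"twist":[0,0,0]},{"jaw":0.03,"dp":[0,0,0.002],"twist":[0,0,0]},{"jaw":0.03,"dp":[0,0,0.002],"twist":[0,0,0]},{"jaw":0.03,"dp":[0,0,0.002],"twist":[0,0,0]}]}}

```text
time: 17.32
position: [0.5199, 0.2092, 0.0681]
eef_rot: [3.135, 0.205, 0.0]
contact_force: [-0.0, 0.4, -1.4]
finger_gap: 0.0432
grasp_force: 61.4
```

Call:
{"api": "apply_moves", "payload": {"steps": [{"jaw":0.03,"dp":[0,0,0.001],"twist":[0,0,0]},{"jaw":0.03,"dp":[0,0,0.001],"twist":[0,0,0]},{"jaw":0.03,"dp":[0,0,0.001],"twist":[0,0,0]}]}}

```text
time: 17.57
position: [0.5201, 0.2093, 0.0681]
eef_rot: [-3.135, -0.205, -0.002]
contact_force: [-2.2, -0.3, 5.4]
finger_gap: 0.0434
grasp_force: 61.9
```

Seated. Now to release and rise, then head for the yellow jar.

Call:
{"api": "apply_moves", "payload": {"steps": [{"jaw":0.048,"dp":[0,0,0],"twist":[0,0,0]},{"jaw":0.054,"dp":[0,0,0],"twist":[0,0,0]},{"jaw":0.065,"dp":[0,0,0],"twist":[0,0,0]},{"jaw":0.08,"dp":[0,0,0],"twist":[0,0,0]},{"jaw":0.08,"dp":[0,0,0],"twist":[0,0,0]},{"jaw":0.08,"dp":[0,0,-0.03],"twist":[0,0,0]},{"jaw":0.08,"dp":[0,0,-0.07],"twist":[0,0,0]},{"jaw":0.08,"dp":[0,0,-0.11],"twist":[0,0,0]},{"jaw":0.08,"dp":[0,0,-0.145],"twist":[0,0,0]},{"jaw":0.085,"dp":[0,0,-0.145],"twist":[0,0,0]}]}}

```text
time: 18.4
position: [0.5225, 0.2098, 0.2213]
eef_rot: [-3.13, -0.204, -0.019]
contact_force: [1.3, 0.7, 1.5]
finger_gap: 0.0851
grasp_force: 0.0
```

```bash
python3 - <<'E'
from h import *
go(.46,-.058,.215,0)
E
```

```text
dp [-0.0968, 0.2575, 0.0041] twist [-0.005, -0.012, 0.13] rows 7.0
```

Call:
{"api": "apply_moves", "payload": {"steps": [{"jaw":0.085,"dp":[-0.096,0.257,0.004],"twist":[0,0,0.13]},{"jaw":0.085,"dp":[-0.096,0.257,0.004],"twist":[0,0,0.13]},{"jaw":0.085,"dp":[-0.096,0.257,0.004],"twist":[0,0,0.13]},{"jaw":0.085,"dp":[-0.096,0.257,0.004],"twist":[0,0,0.13]},{"jaw":0.085,"dp":[-0.096,0.257,0.004],"twist":[0,0,0.13]},{"jaw":0.085,"dp":[-0.096,0.257,0.004],"twist":[0,0,0.13]},{"jaw":0.085,"dp":[-0.096,0.257,0.004],"twist":[0,0,0.13]},{"jaw":0.085,"dp":[-0.096,0.257,0.004],"twist":[0,0,0.13]},{"jaw":0.085,"dp":[-0.096,0.257,0.004],"twist":[0,0,0.13]},{"jaw":0.085,"dp":[-0.096,0.257,0.004],"twist":[0,0,0.13]}]}}

```text
time: 19.23
position: [0.458, -0.0579, 0.2078]
eef_rot: [-3.141, 0.0, -0.0]
contact_force: [-0.1, -0.1, 0.6]
finger_gap: 0.0849
grasp_force: 0.0
```

```bash
python3 - <<'E'
from h import *
s=read_state();C=cam('wrist',s);im=shot('wrist','w9.png');h=cv2.cvtColor(im,cv2.COLOR_RGB2HSV)
print(s['time'],s['position'].tolist(),s['eef_rot'].tolist())
m=cv2.inRange(h,(17,120,130),(34,255,255));m[:,:250]=0;m[:,400:]=0;m[230:]=0
q=cv2.convexHull(max(cv2.findContours(m,0,2)[0],key=cv2.contourArea))[:,0]
P=np.array([ray(C,*p,.1)[:2] for p in q],np.float32);e=cv2.fitEllipse(P);print(cv2.boundingRect(q),cv2.minEnclosingCircle(P),e)
go(*e[0],.053)
E
```

```text
19.2333 [0.4580486312516979, -0.05792641534717819, 0.20781754331845337] [-3.1414416021294804, 0.0003820416953126226, -2.049957502371441e-05]
(300, 128, 50, 51) ((0.5022764205932617, -0.0617634616792202), 0.02222963608801365) ((0.5021215081214905, -0.06138957291841507), (0.04289945214986801, 0.04402333125472069), 97.70860290527344)
 dp [0.044, 0.0039, 0.1548] twist [-0.0, 0.0, 0.001] rows 4.0
```

View pics/w9.png

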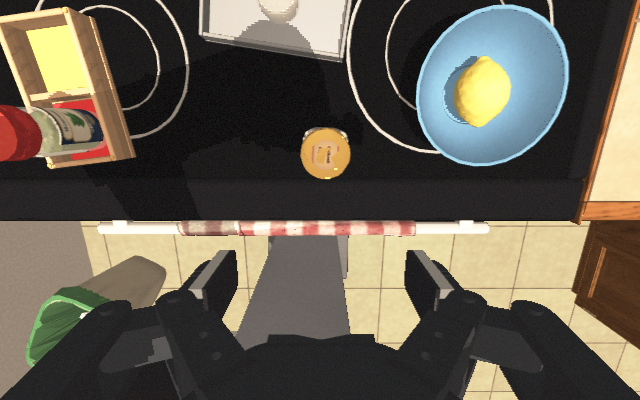

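The red jar stands upright in the red bay, and the yellow cap at (325,153) gives the jar at (0.502, -0.061).

Call:
{"api": "apply_moves", "payload": {"steps": [{"jaw":0.085,"dp":[0.044,0.004,0],"twist":[0,0,0]},{"jaw":0.085,"dp":[0.044,0.004,0],"twist":[0,0,0]},{"jaw":0.085,"dp":[0.044,0.004,0.04],"twist":[0,0,0]},{"jaw":0.085,"dp":[0.044,0.004,0.08],"twist":[0,0,0]},{"jaw":0.085,"dp":[0.044,0.004,0.12],"twist":[0,0,0]},{"jaw":0.085,"dp":[0.044,0.004,0.145],"twist":[0,0,0]},{"jaw":0.085,"dp":[0.044,0.004,0.152],"twist":[0,0,0]},{"jaw":0.085,"dp":[0.044,0.004,0.152],"twist":[0,0,0]},{"jaw":0.085,"dp":[0.044,0.004,0.152],"twist":[0,0,0]}]}}

```text
time: 20.03
position: [0.5031, -0.0616, 0.0577]
eef_rot: [3.141, 0.003, 0.003]
contact_force: [-0.4, 0.0, 1.4]
finger_gap: 0.085
grasp_force: 0.0
```

Call:
{"api": "apply_moves", "payload": {"steps": [{"jaw":0.06,"dp":[0,0,0],"twist":[0,0,0]},{"jaw":0.055,"dp":[0,0,0],"twist":[0,0,0]},{"jaw":0.05,"dp":[0,0,0],"twist":[0,0,0]},{"jaw":0.045,"dp":[0,0,0],"twist":[0,0,0]},{"jaw":0.04,"dp":[0,0,0],"twist":[0,0,0]},{"jaw":0.03,"dp":[0,0,0],"twist":[0,0,0]},{"jaw":0.03,"dp":[0,0,0],"twist":[0,0,0]},{"jaw":0.03,"dp":[0,0,0],"twist":[0,0,0]},{"jaw":0.03,"dp":[0,0,0],"twist":[0,0,0]}]}}

```text
time: 20.78
position: [0.5028, -0.062, 0.0573]
eef_rot: [3.141, 0.001, 0.004]
contact_force: [-0.6, 1.2, 5.8]
finger_gap: 0.043
grasp_force: 60.9
```

Call:
{"api": "apply_moves", "payload": {"steps": [{"jaw":0.03,"dp":[0,0,-0.02],"twist":[0,0,0]},{"jaw":0.03,"dp":[0,0,-0.05],"twist":[0,0,0]},{"jaw":0.03,"dp":[0,0,-0.09],"twist":[0,0,0]},{"jaw":0.03,"dp":[0,0,-0.13],"twist":[0,0,0]},{"jaw":0.03,"dp":[0.01,-0.02,-0.15],"twist":[0,0,0]},{"jaw":0.03,"dp":[0.03,-0.055,-0.15],"twist":[0,0,-0.1]},{"jaw":0.03,"dp":[0.05,-0.09,-0.15],"twist":[0,0,-0.13]},{"jaw":0.03,"dp":[0.07,-0.125,-0.15],"twist":[0,0,-0.13]},{"jaw":0.03,"dp":[0.085,-0.16,-0.15],"twist":[0,0,-0.13]},{"jaw":0.03,"dp":[0.091,-0.2,-0.15],"twist":[0,0,-0.13]}]}}

```text
time: 21.62
position: [0.5937, 0.1391, 0.2044]
eef_rot: [3.134, 0.202, -0.003]
contact_force: [0.6, -1.1, -2.1]
finger_gap: 0.0431
grasp_force: 61.1
```

```bash
python3 - <<'E'
from h import *
go(.594,.2195,.2,.13)
E
```

```text
dp [0.0107, -0.0797, 0.0044] twist [0.001, 0.002, -0.001] rows 2.0
```

Call:
{"api": "apply_moves", "payload": {"steps": [{"jaw":0.03,"dp":[0.01,-0.04,0],"twist":[0,0,0]},{"jaw":0.03,"dp":[0.01,-0.08,0],"twist":[0,0,0]},{"jaw":0.03,"dp":[0.01,-0.08,0],"twist":[0,0,0]},{"jaw":0.03,"dp":[0.01,-0.08,0],"twist":[0,0,0]},{"jaw":0.03,"dp":[0.01,-0.08,0],"twist":[0,0,0]}]}}

```text
time: 22.03
position: [0.5922, 0.2186, 0.2052]
eef_rot: [3.134, 0.205, -0.002]
contact_force: [-0.1, -0.4, -0.8]
finger_gap: 0.0428
grasp_force: 61.2
```

```bash
python3 - <<'E'
from h import *
print(read_state()['position'])
go(.594,.2195,.070,.13)
E
```

```text
[0.59216424 0.21857874 0.20523783]
 dp [0.0021, -0.0008, 0.1352] twist [0.001, 0.001, 0.001] rows 4.0
```

Call:
{"api": "apply_moves", "payload": {"steps": [{"jaw":0.03,"dp":[0.001,0,0.03],"twist":[0,0,0]},{"jaw":0.03,"dp":[0.001,0,0.065],"twist":[0,0,0]},{"jaw":0.03,"dp":[0.001,0,0.095],"twist":[0,0,0]},{"jaw":0.03,"dp":[0.001,0,0.115],"twist":[0,0,0]},{"jaw":0.03,"dp":[0.001,0,0.127],"twist":[0,0,0]},{"jaw":0.03,"dp":[0.001,0,0.132],"twist":[0,0,0]},{"jaw":0.03,"dp":[0.001,0,0.135],"twist":[0,0,0]},{"jaw":0.03,"dp":[0.001,0,0.135],"twist":[0,0,0]},{"jaw":0.03,"dp":[0.001,0,0.135],"twist":[0,0,0]}]}}

```text
time: 22.78
position: [0.5943, 0.2188, 0.0729]
eef_rot: [-3.134, -0.204, -0.004]
contact_force: [0.7, -0.5, -1.0]
finger_gap: 0.0435
grasp_force: 61.2
```

Call:
{"api": "apply_moves", "payload": {"steps": [{"jaw":0.03,"dp":[0,0,0.001],"twist":[0,0,0]},{"jaw":0.03,"dp":[0,0,0.002],"twist":[0,0,0]},{"jaw":0.03,"dp":[0,0,0.002],"twist":[0,0,0]},{"jaw":0.03,"dp":[0,0,0.002],"twist":[0,0,0]}]}}

```text
time: 23.12
position: [0.5935, 0.2188, 0.0693]
eef_rot: [-3.135, -0.205, -0.001]
contact_force: [-0.1, 0.7, -1.5]
finger_gap: 0.0428
grasp_force: 61.2
```

Call:
{"api": "apply_moves", "payload": {"steps": [{"jaw":0.03,"dp":[0,0,0.001],"twist":[0,0,0]},{"jaw":0.03,"dp":[0,0,0.002],"twist":[0,0,0]},{"jaw":0.03,"dp":[0,0,0.003],"twist":[0,0,0]},{"jaw":0.03,"dp":[0,0,0.003],"twist":[0,0,0]},{"jaw":0.03,"dp":[0,0,0.003],"twist":[0,0,0]}]}}

```text
time: 23.53
position: [0.5935, 0.2187, 0.066]
eef_rot: [3.135, 0.204, 0.0]
contact_force: [-0.5, 0.3, -1.4]
finger_gap: 0.0426
grasp_force: 61.3
```

Call:
{"api": "apply_moves", "payload": {"steps": [{"jaw":0.03,"dp":[0,0,0.001],"twist":[0,0,0]},{"jaw":0.03,"dp":[0,0,0.001],"twist":[0,0,0]},{"jaw":0.03,"dp":[0,0,0.001],"twist":[0,0,0]}]}}

```text
time: 23.78
position: [0.5937, 0.2187, 0.0659]
eef_rot: [3.135, 0.205, 0.001]
contact_force: [-2.3, -0.8, 4.7]
finger_gap: 0.043
grasp_force: 61.5
```

Seated. Release and rise.

Call:
{"api": "apply_moves", "payload": {"steps": [{"jaw":0.048,"dp":[0,0,0],"twist":[0,0,0]},{"jaw":0.054,"dp":[0,0,0],"twist":[0,0,0]},{"jaw":0.065,"dp":[0,0,0],"twist":[0,0,0]},{"jaw":0.08,"dp":[0,0,0],"twist":[0,0,0]},{"jaw":0.08,"dp":[0,0,0],"twist":[0,0,0]},{"jaw":0.08,"dp":[0,0,-0.03],"twist":[0,0,0]},{"jaw":0.08,"dp":[0,0,-0.07],"twist":[0,0,0]},{"jaw":0.08,"dp":[0,0,-0.11],"twist":[0,0,0]},{"jaw":0.085,"dp":[0,0,-0.15],"twist":[0,0,0]},{"jaw":0.085,"dp":[0,0,-0.18],"twist":[0,0,0]}]}}

```text
time: 24.62
position: [0.5939, 0.2185, 0.2493]
eef_rot: [-3.134, -0.204, -0.006]
contact_force: [1.0, -0.1, 0.3]
finger_gap: 0.085
grasp_force: 0.0
```

Call:
{"api": "apply_moves", "payload": {"steps": [{"jaw":0.085,"dp":[-0.12,0.1,0],"twist":[0,0,0]},{"jaw":0.085,"dp":[-0.12,0.1,0],"twist":[0,0,0]},{"jaw":0.085,"dp":[-0.12,0.1,0],"twist":[0,0,0]},{"jaw":0.085,"dp":[-0.12,0.1,0],"twist":[0,0,0]},{"jaw":0.085,"dp":[-0.12,0.1,0],"twist":[0,0,0]},{"jaw":0.085,"dp":[-0.12,0.1,0],"twist":[0,0,0]},{"jaw":0.085,"dp":[-0.12,0.1,0],"twist":[0,0,0]}]}}

```text
time: 25.2
position: [0.4876, 0.1041, 0.2452]
eef_rot: [-3.134, -0.204, -0.001]
contact_force: [-0.7, 0.8, 0.3]
finger_gap: 0.0847
grasp_force: 0.0
```

```bash
python3 - <<'E'
from h import *
s=read_state();C=cam('wrist',s);a=shot('wrist','w10.png');b=shot('scene','s10.png')
h=cv2.cvtColor(a,cv2.COLOR_RGB2HSV)
for nm,z,x,y in(('r',.1165,.5199,.2092),('y',.1085,.5937,.2187)): print(nm,proj(C,[x,y,z]))
o=np.vstack([cv2.resize(a,(560,350)),cv2.resize(b[100:280,215:503],(560,250)[:2])])
cv2.imwrite('pics/m10.png',o[:,:,::-1])
E
```

```text
r (np.float64(214.72873380689566), np.float64(149.59725582829077))
y (np.float64(209.63534703642375), np.float64(64.63940752613931))
```

View pics/m10.png

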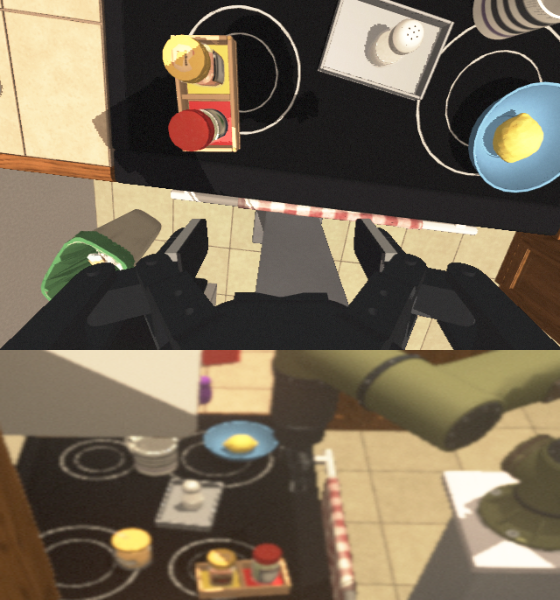

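Both jars are upright in the bays of their colour: caps at (190,129) and (185,57) in the wrist half, matching the predicted pixels. The shaker stands in the tray at (405,37) and the lemon is in the bowl at (517,138).

```bash
python3 -c "
from h import *
print(job_done())"
```

```text
the job is handed in; nothing more can be done
None
```

I handed the job in with the red and yellow jars upright in their own bays, the shaker upright in the tray, the lemon in the bowl, and the mug and honey jar untouched. No verdict came back; the last pictures show everything in place, at about 25 s of the 109 s allowed.

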